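# Lock the wide filter cap

### The arm

A 6-joint arm with a two-finger parallel gripper is mounted at the origin on a cart in front of the work surface, level with it; the furniture and walls round the work are solid. World frame = base frame: x ahead of the robot, y to its left, z up, the work surface at z = 0. Lengths are in m, angles in rad, forces in N, time in s.
With the tool pointing down it reaches from about 0.375 to 0.9 m from the base axis. Payload 3.1 kg.
Tool frame: the origin (TCP) lies at the very end of the fingers, on their centre line; the grasp point (between the pads) lies 19 mm behind it (grip_depth is the distance from the TCP to the grasp point, in m); z points along the fingers, y is the line along which they close (so a half turn about z gives the same grasp; the last joint's range is limited). The gripper opens to 85 mm and grips with 20 to 120 N. Pads are 22 mm wide; open, the fingers measure 114 mm over their backs; the gripper's body (76 mm by 85 mm) begins 54 mm behind the grasp point. The pads swing forward as they close: fully open they stand 13 mm farther back than shut.
Start: joints at [1.105, 0.527, 1.433, -0, 1.181, -0.178], TCP at [0.177, 0.599, 0.231] pointing down, gripper open.
Joint ranges: [-3.08, 3.08], [-0.75, 2.2], [0.22, 2.44], [-1.43, 4.57], [0, 2.65], [-2.85, 2.85]. Speed limits (rad/s): [2.79, 2.79, 3.14, 3.14, 3.14, 3.14].

### API

Orientations are given as a unit quaternion [x, y, z, w].
In Python, from station import * gives the robot as it stands.
- The arm moves only by the tool apply_moves, never from a script. Its argument "plan" is a list of rows, each a list of 7 numbers: the shift along the tool's x, y, z in m, then the turn, a rotation vector about the tool's x, y, z in rad, then the gripper command: -1 is fully open, 1 is shut, values between are in proportion. In form: [[dx, dy, dz, wx, wy, wz, jaw], ...]. A call has 1 to 8 rows; each row shifts and turns the commanded pose from where the row before left it, along the tool's axes as they then stand; what a row does not reach is not made up. A row lasts 1/8 s, in which the tool goes at most 62.5 mm and 10.7 degrees, less where a joint would pass 70% of its speed; a pose out of reach is approached as far as the arm can. A call is refused whole if a number of a shift passes 0.0625 or a number of a turn 0.188, either way. A call with a gripper value outside its range is refused whole. The fingers move at their own pace and stop on an object; "force" is the grip in N (left out, the last holds). Time passes only in rows, so rows that do not move let the fingers close. It gives the time, the measured TCP pose, the force, the opening and the grip force at its end, in the units of the state.
- sense(): the state, without advancing time (a new reading comes with each control period).
- snapshot(name): name is "side" or "top"; returns the picture (400x640x3 uint8, red, green, blue); there is no depth.
- calibration(name): a dict with "camera_matrix" (3x3 intrinsics, pixels), "R" (3x3) and "t" (3): a world point X has camera coordinates R X + t. Camera axes: x right, y down, z forward; pixel columns grow to the right and rows downward; lengths in m; the calibration is good to about 2 mm. A picture is of the moment at which its call begins. calibration takes no time and is no camera call.
- sign_off(): hands the job in; it is judged then, once.
The state is a dict: "t": time; "q": joint angles; "qd": joint speeds; "tau": joint torques, N m; "tcp_pos": TCP position; "tool_rot": TCP orientation; "force": force on the tool from outside, world axes, zero at the start; "ft_torque": the same for the moment, N m; "finger_gap": opening from 0.0 (shut) to 1.0 (fully open); "gripper_force": force on a finger pad.
Only numpy, scipy, OpenCV 4.12 (cv2) and the standard library are available. Lean on these libraries where they do the work, as an engineer would, in place of code of your own. Each camera call takes 0.05 s, during which the arm holds its last target. There are 200 camera calls.

### The job

The wide filter housing on the bench has its new element in and its cap set in the mouth, but the cap still stands up on its spring. Grip it by its bar, push it in against the spring, turn it a quarter turn clockwise (seen from above) and let it rise into its notches so that it is locked home, then let go. The slim housing beside it still waits for its element: leave its cap as it is.

Things in the scene. Friction and masses are not known exactly. Their poses are not given: they have to be found in the camera images.
- wide_grip (a point): Centre of the grip bar on the WIDE housing's cap, on the cap's axis, 146 mm over the bench while raised; x along the bar, y across it, z up; turns with the cap. Black bar 60 long, 14 thick, 28 high (top at 160 mm), pinched across its thickness, on a dark disc 80 across (top at 132 mm). Housing: grey bowl 88 across on a 108 mm square foot; collar rim at 102 mm.
- wide_press (a joint): How far the wide cap is pushed down, m: 0 raised (start), 0.020 at the stop. Spring: about 4 N at 0, 12 N at 0.015, 15 N at 0.020. Its two pins sit in straight slots: it turns at most 0.15 rad until 0.013 down; from 0.013 to 0.020 it turns freely (aim for 0.017). Let up after the quarter turn, the spring lifts the pins 4 mm into notches: it then reads about 0.009, locked.
- wide_turn (a joint): Angle of the wide cap, rad: 0 at the start, grows clockwise seen from above. The notches are at 1.57 (a quarter turn); the pins rise into them within about 0.1 of it. Stop at 1.62.
- slim_grip (a point): Centre of the grip bar on the SLIM housing's cap, to be left alone: same design, also raised, but narrower and 10 mm lower (bowl 63 mm across, disc 55 mm across, bar 40 mm long, 14 mm thick; this point 136 mm over the bench). Frame as for the wide one.

How it is judged:
At the end, for the whole second after the job is handed in: The wide cap is turned a quarter (at least 1.35 rad) and has risen and rests into its notches (between 4 and 11.5 mm down, not still held under the lip), let go; the slim cap stands as it was (within 5 mm) (value of joint wide_turn above 1.35 rad and value of joint wide_press between 0.004 and 0.0115 m and distance of slim_grip from where it was at the start of the episode below 0.005 m); the robot touches nothing.
It fails at once if the slim cap is pushed in (8 mm or more) (distance of slim_grip from where it was at the start of the episode above 0.008 m).
It also fails if it takes over 34 s, if anything falls off the work surface, if the arm or the gripper's body presses on something with over 40 N, if the wrist force passes 120 N, or if a joint passes its speed limit or range.

## Working session

There is one attempt and no reset: what is moved stays moved. The work goes in short steps, Python scripts to look and compute and a tool call to move; the robot and the scene stay as the last step left them, time stands still between calls to the robot, and variables do not carry over. Pictures are saved under pics/ and viewed, at most 10 in all, crops included, and the job is handed in when it is done.

Besides the shell and the picture viewer there is one more tool, called after "Request:" by a JSON object that holds its "method" and its "body". apply_moves: Moves the arm, as the interface text tells. Its arguments: {"type":"object","properties":{"plan":{"type":"array"},"force":{"type":"number"}},"required":["plan"]}

```bash
mkdir -p pics; python3 - <<'E'
from station import *
import cv2
s=sense();print({k:s[k] for k in('t','tcp_pos','tool_rot','force','finger_gap')})
for n in('side','top'):
    cv2.imwrite(f'pics/{n}0.png',snapshot(n)[:,:,::-1]);c=calibration(n);print(c)
E
```

```text
{'t': 0.0, 'tcp_pos': array([0.17644495, 0.59882477, 0.23033622]), 'tool_rot': array([ 1.42924805e-01,  9.89732950e-01, -1.03411046e-03, -3.44714059e-04]), 'force': array([0.88388805, 0.82287053, 0.45690194]), 'finger_gap': 0.9996866902314966}
{'camera_matrix': array([[444.30949758,   0.        , 317.61893868],
       [  0.        , 444.30949758, 201.94832225],
       [  0.        ,   0.        ,   1.        ]]), 'R': array([[ 0.93930103, -0.34303682, -0.00626998],
       [-0.17711414, -0.46915922, -0.86517062],
       [ 0.29384376,  0.81376616, -0.50143841]]), 't': array([-0.47820255,  0.23113382,  0.7563353 ])}
{'camera_matrix': array([[361.49260314,   0.        , 312.64062532],
       [  0.        , 361.49260314, 198.35377238],
       [  0.        ,   0.        ,   1.        ]]), 'R': array([[-0.02745418, -0.99956845, -0.01044946],
       [-0.99467056,  0.02835594, -0.09912826],
       [ 0.09938179,  0.00767228, -0.9950198 ]]), 't': array([0.03198461, 0.53117962, 0.97636762])}
```

View pics/top0.png

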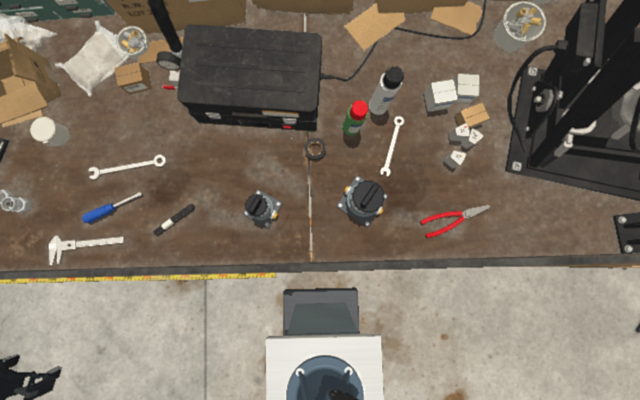

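View pics/side0.png

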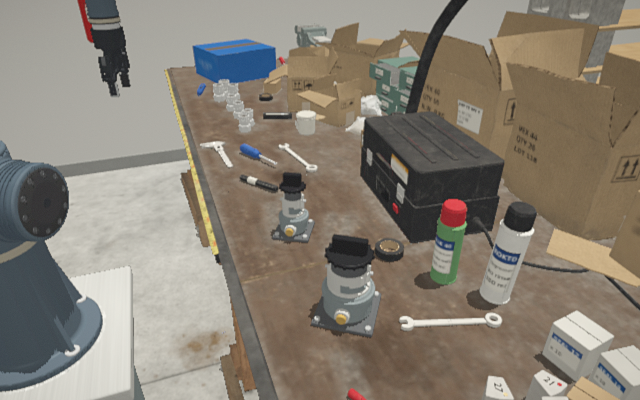

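The top view shows the wide cap at about (367,196) and the slim one at (259,206). In the side view the wide bar is at about (350,246). I'll enlarge both.

```bash
python3 - <<'E'
import cv2,numpy as np
a=cv2.imread('pics/top0.png')[170:230,330:400];b=cv2.imread('pics/side0.png')[225:285,315:385]
r=lambda i,w:cv2.resize(i,(w,w*i.shape[0]//i.shape[1]),interpolation=cv2.INTER_CUBIC)
g=lambda i:cv2.convertScaleAbs(i,alpha=2.5,beta=10)
cv2.imwrite('pics/c.png',np.vstack([np.hstack([r(g(a),350),r(g(b),350)])]))
E
```

```text
(no output)
```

View pics/c.png

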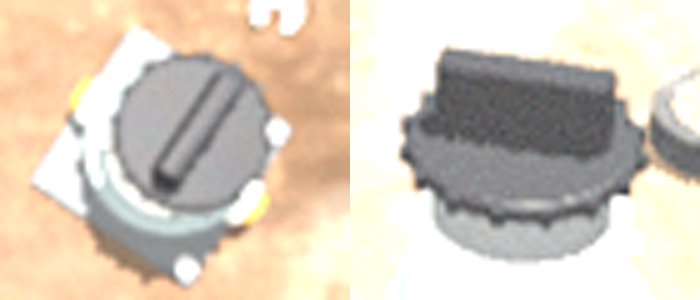

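The left half is the top view: bar top ends at px (376,184.4) and (363.8,204.2), disc centre (368.4,196.4). The right half is the side view: bar top ends at (333.5,236.4) and (367.6,241.2).

```bash
cat > h.py <<'E'
from station import *
import numpy as np
def ray(n,u,v,z):
    c=calibration(n);R,t=c['R'],c['t'];o=-R.T@t;d=R.T@np.linalg.solve(c['camera_matrix'],[u,v,1]);return (o+d*(z-o[2])/d[2])
def proj(n,X):
    c=calibration(n);p=c['camera_matrix']@(c['R']@np.array(X)+c['t']);return p[:2]/p[2]
E
python3 - <<'E'
from h import *
for n,e in(('top',[(376,184.4),(363.8,204.2)]),('side',[(333.5,236.4),(367.6,241.2)])):
    a,b=[ray(n,*p,.16) for p in e];d=a-b
    print(n,a,b,(a+b)/2,np.linalg.norm(d),np.degrees(np.arctan2(d[1],d[0]))%180)
print('disc',ray('top',368.4,196.4,.132),'slim',ray('top',259,206,.136))
from scipy.spatial.transform import Rotation as Ro
print(Ro.from_quat(sense()['tool_rot']).as_matrix().round(3))
E
```

```text
top [ 0.54794819 -0.13737562  0.16      ] [ 0.50097384 -0.10606506  0.16      ] [ 0.52446102 -0.12172034  0.16      ] 0.056452994885714286 146.31472554842878
side [ 0.49743264 -0.11113904  0.16      ] [ 0.54401807 -0.1432367   0.16      ] [ 0.52072536 -0.12718787  0.16      ] 0.05657262670739036 145.43291153264622
disc [ 0.52226151 -0.12199032  0.132     ] slim [0.50574643 0.14917075 0.136     ]
[[-0.959  0.283 -0.001]
 [ 0.283  0.959 -0.002]
 [ 0.    -0.002 -1.   ]]
```

Request:
{"method": "apply_moves", "body": {"plan": [[-0.02, -0.022, 0, 0, 0, 0, -1], [-0.038, -0.042, 0, 0, 0, 0, -1], [-0.038, -0.042, 0, 0, 0, 0, -1], [-0.038, -0.042, 0, 0, 0, 0, -1], [-0.038, -0.042, 0, 0, 0, 0, -1], [-0.038, -0.042, 0, 0, 0, 0, -1], [-0.038, -0.042, 0, 0, 0, 0, -1], [-0.038, -0.042, 0, 0, 0, 0, -1]], "force": 60}}

```text
t: 1.1
tcp_pos: [0.3621, 0.2138, 0.2313]
tool_rot: [0.143, 0.99, 0.0, 0.0]
force: [0.8, 0.2, -0.1]
finger_gap: 1.002
gripper_force: 0.0
```

Request:
{"method": "apply_moves", "body": {"plan": [[-0.038, -0.042, 0, 0, 0, 0, -1], [-0.038, -0.042, 0, 0, 0, 0, -1], [-0.038, -0.042, 0, 0, 0, 0, -1], [-0.038, -0.042, 0, 0, 0, 0, -1], [-0.038, -0.042, 0, 0, 0, 0, -1], [-0.03, -0.03, 0, 0, 0, 0.1, -1], [0, 0, 0, 0, 0, 0.1, -1], [0, 0, 0, 0, 0, 0.107, -1]]}}

```text
t: 2.1
tcp_pos: [0.5046, -0.0777, 0.2307]
tool_rot: [0.295, 0.956, 0.0, -0.001]
force: [0.0, -0.3, 0.6]
finger_gap: 0.997
gripper_force: 0.0
```

Request:
{"method": "apply_moves", "body": {"plan": [[0, 0, 0, 0, 0, 0, -1], [0, 0, 0, 0, 0, 0, -1]]}}

```text
t: 2.35
tcp_pos: [0.5046, -0.0768, 0.2312]
tool_rot: [0.292, 0.956, 0.0, -0.0]
force: [0.3, -0.2, -0.6]
finger_gap: 0.998
gripper_force: 0.0
```

```bash
cat >> h.py <<'E'
from scipy.spatial.transform import Rotation as Ro
def rep(tx,ty,tz,yaw):
    s=sense();M=Ro.from_quat(s['tool_rot']).as_matrix()
    print('t',s['t'],'tcp',s['tcp_pos'].round(4),'F',s['force'].round(1),'gap',round(s['finger_gap'],3))
    print('q',np.round(s['q'],2),'shift',(M.T@(np.array([tx,ty,tz])-s['tcp_pos'])).round(4),'tz',M[:,2].round(4))
    y=np.arctan2(M[1,1],M[0,1]);print('y deg',np.degrees(y),'wz',y-np.radians(yaw))
E
python3 - <<'E'
from h import *
import cv2
rep(.5225,-.124,.136,56)
for n,(u,v) in(('top',(320,150)),('side',(290,180))):
    i=snapshot(n)[v:v+100,u:u+120,::-1]
    cv2.imwrite(f'pics/{n}1.png',i)
a,b=[cv2.resize(cv2.convertScaleAbs(cv2.imread(f'pics/{n}1.png'),alpha=2),(400,333),interpolation=cv2.INTER_CUBIC) for n in('top','side')]
cv2.imwrite('pics/d.png',np.hstack([a,b]))
E
```

```text
t 2.35 tcp [ 0.5046 -0.0768  0.2312] F [ 0.3 -0.2 -0.6] gap 0.998
q [-0.37  0.37  1.72  0.    1.05 -1.35] shift [-0.0412 -0.0292  0.0951] tz [-4.e-04  2.e-04 -1.e+00]
y deg 56.07489582068842 wz 0.001307178666996145
```

View pics/d.png

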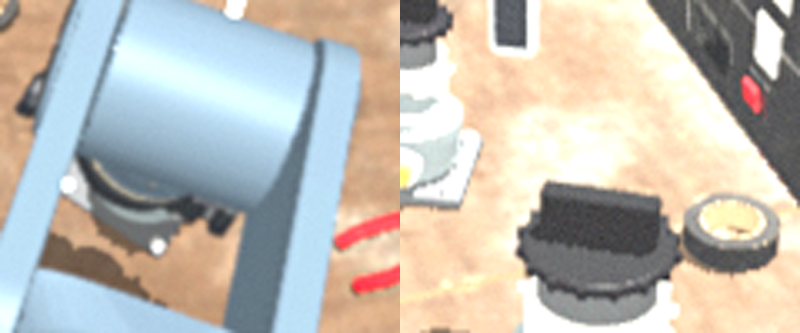

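The side view (right) shows the cap clear, with the bar centre at about (350,247) full-frame. The arm hides it in the top view. I'll move over the cap and part of the way down.

Request:
{"method": "apply_moves", "body": {"plan": [[-0.02, -0.015, 0, 0, 0, 0, -1], [-0.021, -0.014, 0.0, 0, 0, 0, -1], [0, 0, 0.03, 0, 0, 0, -0.2], [0, 0, 0.025, 0, 0, 0, -0.2], [0, 0, 0, 0, 0, 0, -0.2], [0, 0, 0, 0, 0, 0, -0.2]]}}

```text
t: 3.2
tcp_pos: [0.5236, -0.1252, 0.1769]
tool_rot: [0.293, 0.956, -0.0, 0.001]
force: [0.3, 0.8, 0.1]
finger_gap: 0.6
gripper_force: 0.0
```

```bash
python3 - <<'E'
from h import *
import cv2
rep(.5225,-.124,.136,56)
i=snapshot('side')[150:290,270:430,::-1]
cv2.imwrite('pics/e.png',cv2.resize(cv2.convertScaleAbs(i,alpha=2.2,beta=10),None,fx=4,fy=4,interpolation=cv2.INTER_CUBIC))
print(proj('side',sense()['tcp_pos']))
E
```

```text
t 3.2 tcp [ 0.5236 -0.1252  0.1769] F [0.3 0.8 0.1] gap 0.6
q [-0.44  0.48  1.71 -0.    0.95 -1.42] shift [0.0016 0.0004 0.0409] tz [ 1.5e-03 -8.0e-04 -1.0e+00]
y deg 55.93638130932291 wz -0.0011103556181230045
[351.85074897 228.89559852]
```

View pics/e.png

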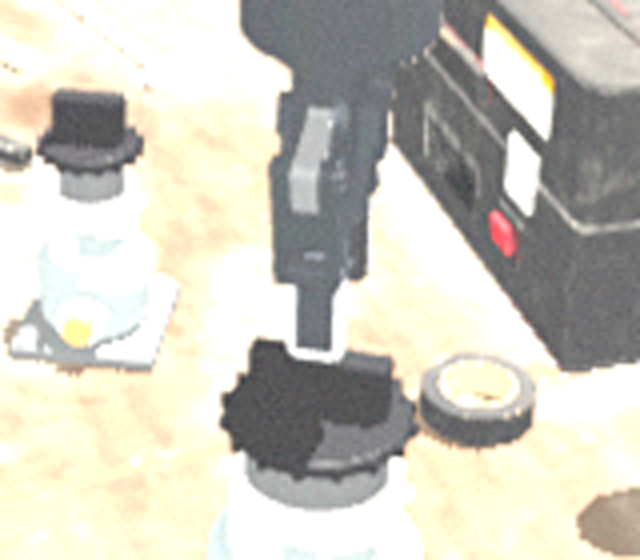

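The finger pad at column 319 of the crop is centred along the bar (250–393). I'll go down and close gently.

Request:
{"method": "apply_moves", "body": {"plan": [[0.001, 0, 0.02, 0, 0, 0, -0.2], [0, 0, 0.02, 0, 0, 0, -0.2], [0, 0, 0, 0, 0, 0, 0.2], [0, 0, 0, 0, 0, 0, 0.5], [0, 0, 0, 0, 0, 0, 0.6], [0, 0, 0, 0, 0, 0, 0.65]], "force": 20}}

```text
t: 4.0
tcp_pos: [0.5229, -0.1232, 0.1374]
tool_rot: [0.293, 0.956, 0.0, 0.001]
force: [1.6, 1.8, 3.0]
finger_gap: 0.171
gripper_force: 1.5
```

Request:
{"method": "apply_moves", "body": {"plan": [[0, 0, 0, 0, 0, 0, 1], [0, 0, 0, 0, 0, 0, 1], [0, 0, 0, 0, 0, 0, 1]]}}

```text
t: 4.38
tcp_pos: [0.523, -0.123, 0.1369]
tool_rot: [0.293, 0.956, 0.001, 0.001]
force: [3.1, 5.0, 2.9]
finger_gap: 0.156
gripper_force: 21.6
```

```bash
python3 -c "
from h import *
rep(.5225,-.124,.136,56);s=sense();print(s['ft_torque'],s['gripper_force'])"
```

```text
t 4.375 tcp [ 0.523  -0.123   0.1369] F [3.1 5.  2.9] gap 0.156
q [-0.44  0.54  1.74  0.    0.85 -1.42] shift [-0.0001 -0.0011  0.0008] tz [ 3.e-03  4.e-04 -1.e+00]
y deg 55.91207171422029 wz -0.0015346380924905478
[ 0.81213822 -0.60680047 -0.26535921] 21.62340134382248
```

Gripped: the opening is 13 mm and the bar is 14. A side force of about 6 N shows a small offset, so I'll shift 1.5 mm to ease it, firm the grip and press 17 mm.

Request:
{"method": "apply_moves", "body": {"plan": [[0, 0.0015, 0, 0, 0, 0, 1], [0, 0, 0, 0, 0, 0, 1], [0, 0, 0, 0, 0, 0, 1], [0, 0, 0.005, 0, 0, 0, 1], [0, 0, 0.005, 0, 0, 0, 1], [0, 0, 0.005, 0, 0, 0, 1], [0, 0, 0.002, 0, 0, 0, 1], [0, 0, 0, 0, 0, 0, 1]], "force": 100}}

```text
t: 5.38
tcp_pos: [0.5232, -0.1228, 0.1203]
tool_rot: [0.293, 0.956, -0.0, 0.001]
force: [0.8, 0.3, 12.7]
finger_gap: 0.14
gripper_force: 102.1
```

```bash
python3 -c "
from h import *
rep(.5225,-.124,.12,56);s=sense();print(s['ft_torque'],s['gripper_force'])"
```

```text
t 5.375 tcp [ 0.5232 -0.1228  0.1203] F [ 0.8  0.3 12.7] gap 0.14
q [-0.44  0.57  1.75 -0.    0.81 -1.41] shift [-0.0001 -0.0014  0.0003] tz [ 0.0016 -0.0013 -1.    ]
y deg 55.97928796734073 wz -0.0003614931646849229
[-0.01789057 -0.05752425 -0.29297714] 102.05687284469604
```

The force reads 12.7 N, so the cap is about 16.5 mm down and not slipping. Now the turn.

Request:
{"method": "apply_moves", "body": {"plan": [[0, 0, 0.0005, 0, 0, 0.07, 1], [0, 0, 0, 0, 0, 0.13, 1], [0, 0, 0, 0, 0, 0.13, 1], [0, 0, 0, 0, 0, 0.13, 1], [0, 0, 0, 0, 0, 0.13, 1], [0, 0, 0, 0, 0, 0.13, 1], [0, 0, 0, 0, 0, 0.08, 1], [0, 0, 0, 0, 0, 0, 1]]}}

```text
t: 6.38
tcp_pos: [0.5222, -0.1232, 0.1199]
tool_rot: [0.641, 0.767, -0.001, 0.001]
force: [-1.5, -2.5, 12.7]
finger_gap: 0.139
gripper_force: 102.2
```

```bash
python3 -c "
from h import *
rep(.5232,-.1228,.12,-34);s=sense();print(s['ft_torque'],s['gripper_force'])"
```

```text
t 6.375 tcp [ 0.5222 -0.1232  0.1199] F [-1.5 -2.5 12.7] gap 0.139
q [-0.44  0.57  1.76 -0.    0.81 -0.62] shift [ 0.0003  0.0011 -0.0001] tz [-6.0e-04 -2.4e-03 -1.0e+00]
y deg 10.246522142254754 wz 0.7722474939389203
[-0.41458746  0.34883308 -0.03352265] 102.1627414226532
```

Request:
{"method": "apply_moves", "body": {"plan": [[0, 0.0005, 0, 0, 0, 0.12, 1], [0, 0, 0, 0, 0, 0.13, 1], [0, 0, 0, 0, 0, 0.13, 1], [0, 0, 0, 0, 0, 0.13, 1], [0, 0, 0, 0, 0, 0.13, 1], [0, 0, 0, 0, 0, 0.13, 1], [0, 0, 0, 0, 0, 0, 1], [0, 0, 0, 0, 0, 0, 1]]}}

```text
t: 7.38
tcp_pos: [0.5212, -0.1229, 0.1196]
tool_rot: [0.882, 0.471, -0.002, -0.0]
force: [-3.4, -3.0, 13.6]
finger_gap: 0.141
gripper_force: 102.2
```

```bash
python3 -c "
from h import *
rep(.5232,-.1228,.12,-34);s=sense();print(s['ft_torque'],s['gripper_force'])"
```

```text
t 7.375 tcp [ 0.5212 -0.1229  0.1196] F [-3.4 -3.  13.6] gap 0.141
q [-0.44  0.57  1.76 -0.    0.82  0.15] shift [ 0.0012  0.0016 -0.0004] tz [-0.0038 -0.0017 -1.    ]
y deg -33.82781868097428 wz 0.0030051309274256033
[-0.50797971  0.75512553 -0.04833228] 102.23095536231995
```

Request:
{"method": "apply_moves", "body": {"plan": [[-0.001, 0, 0, 0, 0, 0, 1], [0, 0, -0.003, 0, 0, 0, 1], [0, 0, -0.003, 0, 0, 0, 1], [0, 0, -0.0015, 0, 0, 0, 1], [0, 0, 0, 0, 0, 0, 1], [0, 0, 0, 0, 0, 0, 1]]}}

```text
t: 8.12
tcp_pos: [0.5211, -0.123, 0.1266]
tool_rot: [0.882, 0.471, -0.001, -0.0]
force: [-2.2, -0.4, 8.6]
finger_gap: 0.141
gripper_force: 101.6
```

```bash
python3 -c "
from h import *
rep(.5232,-.1228,.12,-34);s=sense();print(s['ft_torque'],s['gripper_force'])"
```

```text
t 8.125 tcp [ 0.5211 -0.123   0.1266] F [-2.2 -0.4  8.6] gap 0.141
q [-0.44  0.56  1.75 -0.    0.83  0.15] shift [0.0014 0.0016 0.0065] tz [-3.e-03 -5.e-04 -1.e+00]
y deg -33.86120448555108 wz 0.0024224387141331682
[-0.04227683  0.28747508 -0.00715579] 101.64803266525269
```

It rose 7 mm and the spring force followed it down to 8.6 N, so the pins are in the notches. Ease off, release and go up.

Request:
{"method": "apply_moves", "body": {"plan": [[0, 0, -0.001, 0, 0, 0, 1], [0, 0, 0, 0, 0, 0, 1], [0, 0, 0, 0, 0, 0, 0.4], [0, 0, 0, 0, 0, 0, 0], [0, 0, 0, 0, 0, 0, -0.2], [0, 0, 0, 0, 0, 0, -0.2], [0, 0, -0.02, 0, 0, 0, -0.2], [0, 0, -0.03, 0, 0, 0, -0.2]], "force": 20}}

```text
t: 9.12
tcp_pos: [0.5217, -0.1225, 0.1768]
tool_rot: [0.883, 0.47, -0.001, -0.001]
force: [0.7, -0.2, -0.3]
finger_gap: 0.597
gripper_force: 0.0
```

Request:
{"method": "apply_moves", "body": {"plan": [[0, 0, -0.05, 0, 0, 0, -0.2], [0, 0, -0.03, 0, 0, 0, -0.2], [0, 0, 0, 0, 0, 0, -0.2], [0, 0, 0, 0, 0, 0, -0.2]]}}

```text
t: 9.62
tcp_pos: [0.5217, -0.1225, 0.2565]
tool_rot: [0.883, 0.47, -0.001, -0.001]
force: [0.0, -0.4, -0.1]
finger_gap: 0.601
gripper_force: 0.0
```

```bash
python3 - <<'E'
from h import *
import cv2
rep(.5225,-.124,.136,56)
i=snapshot('side')[170:310,270:430,::-1]
cv2.imwrite('pics/f.png',cv2.resize(cv2.convertScaleAbs(i,alpha=2.2,beta=10),None,fx=4,fy=4,interpolation=cv2.INTER_CUBIC))
for h in(.160,.151): print([ (proj('side',[.5225+s*.03*np.cos(.98),-.124+s*.03*np.sin(.98),h])-[270,170])*4 for s in(-1,1)])
E
```

```text
t 9.625 tcp [ 0.5217 -0.1225  0.2565] F [ 0.  -0.4 -0.1] gap 0.601
q [-0.44  0.38  1.62 -0.    1.14  0.15] shift [-0.0008  0.0017  0.1205] tz [-1.7e-03  8.0e-04 -1.0e+00]
y deg -33.971660260160164 wz -1.5703017050255328
[array([309.1171837 , 312.17154703]), array([334.89871126, 230.78869425])]
[array([308.50264032, 330.54068549]), array([334.17157237, 248.42212023])]
```

View pics/f.png

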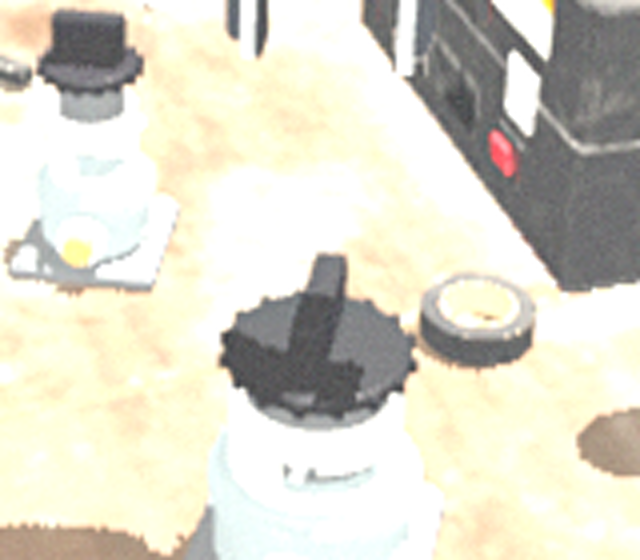

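The final side view shows the bar turned a quarter. Its far top end is at crop (331,255), where a locked cap should show at about 252 allowing for the camera bias and a raised one at about 235. The slim cap is unchanged and the gripper is clear.

```bash
python3 -c "
from station import *
print(sign_off())"
```

```text
the job is handed in; nothing more can be done
None
```

I pushed the wide cap in, turned it a quarter turn clockwise and let it rise into its notches, then let go, left the slim cap untouched and handed the job in; force readings and the final picture indicate it is locked, but no verdict came back.

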